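# Find the rubbing spot of a handwheel and mark it

### The job

This handwheel rubs on the feeler of the truing stand at one place of its rim that you cannot see. Turn the wheel gently by its handle, feel where the drag rises, and leave the wheel standing with the middle of the tight spot at the feeler. Then mark the spot: gently stand the brass marker upright on the rim right in front of the feeler, and let go without turning the wheel off the spot, touching neither the feeler nor the other things on the bench.

Things in the scene. Friction and masses are not known exactly. Their poses are not given: they have to be found in the camera images.
- stand: grey truing stand fixed to the bench: round foot 156 mm across with a bar to the feeler's post. Origin on the bench, on the wheel's upright axis; its +y axis points from the wheel's axis to the feeler, z up. It stands in another place and yaw each time.
- shoe_post: grey upright post, 30 x 22 mm, top 82 mm above the bench, 132 mm from the wheel's axis along the stand's +y; it carries the feeler. Origin at the post's foot, 12 mm above the bench.
- wheel: dark steel dished handwheel lying flat, 180 mm across; flat rim from radius 56 to 90 mm, rim top 86 mm above the bench, inside recessed 16 mm, hub up to 96 mm. Turns without end either way about the stand's z; bearing drag about 1 N at the handle. Left alone it stays, also on the tight spot. Origin on the axis, 60 mm above the bench; +x runs from the axis through the handle, z up.
- handle (a point): middle of the wheel's upright black handle: a round sleeve 20 mm thick that spins freely on its pin, 73 mm from the axis, from 92 mm (on a collar 28 mm wide) to 147 mm above the bench; this point is 125 mm above it. Held lightly, it can be carried round the circle without turning the gripper.
- mark_place (a point): point on the rim's top plane (86 mm above the bench) right in front of the feeler, 73 mm from the wheel's axis along the stand's +y; it belongs to the stand and does not turn with the wheel.
- marker: loose brass marker, 100 g, 40 mm high: stem 22 mm thick on a foot 28 mm across and 6 mm high, standing on the bench left of the wheel. Origin at the centre of its underside, z up. The bench grinder (fixed, about 0.25 m high) stands close behind it, 0.2 to 0.5 m left and 0.58 m or more ahead of the robot: carry things past its near side.
- oil_can: small dark oil can, bystander, to the right of the wheel
- wedge_block: wooden block 50 x 90 x 35 mm, bystander, to the right of the wheel
- sanding_block: cork sanding block 61 x 105 x 32 mm, bystander, in front of the wheel
- tape_measure: tape measure, bystander, near the front edge of the bench
- feeler_tip (a point): tip of the feeler, a spring-loaded level steel pin 11 mm thick, 65 mm above the bench, that points at the wheel's axis, 0.5 mm clear of the true rim. Where the rim is high the pin is pressed back (up to 1.5 mm, about 11 N), which brakes the wheel. This point belongs to the stand and does not show that movement.
- axis_top (a point): top of the wheel's hub on its axis, 96 mm above the bench. The tight spot: one high place of the rim, too slight to see, at an unknown angle at least 1 rad from the handle either way and never at the feeler at first. The drag acts while its middle is within about 0.28 rad of the feeler, most at the middle; the force along the handle's path then rises from about 1 N to about 8 N.
There are look-alikes about, which are no part of the job. Of the things shaped like the marker, the brass one is meant.

How it is judged:
On the way:
1. the wheel's tight spot is brought to the feeler: rim and feeler press on each other with more than 5 N (contact force between wheel and shoe_post above 5 N), for 0.2 s.
At the end, for the whole second after the job is handed in: The wheel is at rest with its tight spot at the feeler (pressing it with more than 5 N of the nearly 11 N at its middle, that is within about 0.2 rad of the middle), and the marker stands upright, released and at rest on the rim, its centre within 18 mm of the point in front of the feeler (contact force between wheel and shoe_post above 5 N and angular speed of wheel below 0.05 rad/s and horizontal distance between marker and mark_place below 0.018 m and z of marker in the frame of mark_place between -0.004 and 0.004 m and angle between marker's own z axis and vertical below 0.1 rad and contact force between marker and wheel above 0.2 N and linear speed of marker below 0.02 m/s); the robot touches nothing.
It fails at once if the handle or wheel is squeezed or forced (over 150 N between fingers and wheel, all contacts together) (contact force between the fingers and wheel above 150 N).
It fails at once if the marker is pressed hard onto the wheel (over 60 N) (contact force between marker and wheel above 60 N).
It fails at once if the robot shoves the feeler or its post (contact force between the arm and shoe_post above 5 N).
It fails at once if the wheel is spun faster than 4 rad/s (angular speed of wheel above 4 rad/s).
It fails at once if a bystander is moved by more than 20 mm (distance of any of oil_can, wedge_block, sanding_block, tape_measure from where it was at the start of the episode above 0.02 m).
It also fails if it takes over 72 s, if anything falls off the work surface, if the arm or the gripper's body presses on something with over 40 N, if the wrist force passes 120 N, or if a joint passes its speed limit or range.

### The arm

A 7-joint arm with a two-finger parallel gripper is mounted at the origin on a cart in front of the work surface, level with it; the furniture and walls round the work are solid. World frame = base frame: x ahead of the robot, y to its left, z up, the work surface at z = 0. Lengths are in m, angles in rad, forces in N, time in s.
With the tool pointing down it reaches from about 0.4 to 0.875 m from the base axis. Payload 19.3 kg.
Tool frame: the origin (TCP) lies midway between the tips of the shut fingers; the grasp point (between the pads) lies 19 mm behind it; x points along the fingers, y is the direction in which the jaws open and shut, and the axes are right-handed (so a half turn about x gives the same grasp; the last joint's range is limited). The gripper opens to 85 mm and grips with 20 to 120 N. Pads are 22 mm wide; open, the fingers measure 114 mm over their backs; the gripper's body (76 mm by 85 mm) begins 54 mm behind the grasp point. The pads swing forward as they close: fully open they stand 13 mm farther back than shut.
Start: joints at [-1.197, 0.521, -0.036, 1.599, 0.021, 1.021, -0.113], TCP at [0.268, 0.564, 0.231] pointing down, gripper open.
Joint ranges: [-2.91, 2.91], [-0.3, 2.13], [-1.5, 1.42], [0.17, 2.43], [-1.26, 4.41], [0.16, 1.93], [-2.52, 2.52]. Speed limits (rad/s): [1.89, 1.89, 2.39, 2.39, 3.01, 3.01, 3.01].

### API

Orientations are given as [roll, pitch, yaw] about the fixed x, y, z axes, in that order (R = Rz(yaw) Ry(pitch) Rx(roll)).
In Python, from workcell import telemetry, vision, workorder gives the robot as it stands. The module is installed in compiled form; this text tells all that it offers.
- The arm moves only by the tool play_rows, never from a script. Its argument "deltas" is a list of rows, each a list of 7 numbers: the shift along the world's x, y, z in mm, then the turn, a rotation vector about the world's x, y, z in degrees, then the finger opening in mm, from 0 to 85.4. In form: [[x, y, z, wx, wy, wz, jaw], ...]. A call has 1 to 8 rows; each row shifts and turns the commanded pose from where the row before left it; what a row does not reach is not made up. A row lasts 1/8 s, in which the tool goes at most 62.5 mm and 10.7 degrees, less where a joint would pass 70% of its speed; a pose out of reach is approached as far as the arm can. A call with a gripper value outside its range is refused whole. The fingers move at their own pace and stop on an object; "grip_force" is the grip in N (left out, the last holds). Time passes only in rows, so rows that do not move let the fingers close. It gives the time, the measured TCP pose, the force and the opening at its end, in the units of the state.
- telemetry.observe(): the state, without advancing time (a new reading comes with each control period).
- vision.grab_frame(name): name is "scene" or "top"; returns the picture (420x560x3 uint8, red, green, blue); there is no depth.
- vision.camera_info(name): a dict with "mtx" (3x3 intrinsics, pixels), "rvec" (rotation vector, rad) and "tvec" (3), from world to camera coordinates, as OpenCV has them. Camera axes: x right, y down, z forward; pixel columns grow to the right and rows downward; lengths in m; the calibration is good to about 2 mm. A picture is of the moment at which its call begins. camera_info takes no time and is no camera call.
- workorder.job_done(): hands the job in, once; it reports no verdict.
The state is a dict: "clock": time; "qpos": joint angles; "qd": joint speeds; "joint_efforts": joint torques, N m; "position": TCP position; "tool_rot": TCP orientation; "force": force on the tool from outside, world axes, zero at the start; "moment": the same for the moment, N m; "grip_width": finger opening in m.
Only numpy, scipy, OpenCV 4.12 (cv2) and the standard library are available. Lean on these libraries where they do the work, as an engineer would, in place of code of your own. Each camera call takes 0.05 s, during which the arm holds its last target. There are 200 camera calls.

## Working session

There is one attempt and no reset: what is moved stays moved. The work goes in short steps, Python scripts to look and compute and a tool call to move; the robot and the scene stay as the last step left them, time stands still between calls to the robot, and variables do not carry over. Pictures are saved under pics/ and viewed, about 8 in all and at most 12, crops included, and the job is handed in when it is done.

Besides the shell and the picture viewer there is one more tool, called after ">>>" in YAML: its name, and indented under it one key for each argument. play_rows: Moves the arm, as the interface text tells. Its arguments: {"type":"object","properties":{"deltas":{"type":"array","items":{"type":"array","items":{"type":"number"}}},"grip_force":{"type":"number"}},"required":["deltas"]}

```bash
mkdir -p pics; cat > h.py <<'E'
import numpy as np,cv2
from workcell import telemetry,vision,workorder
def cam(n):
    c=vision.camera_info(n);K=np.array(c["mtx"],float);R=cv2.Rodrigues(np.array(c["rvec"],float))[0];t=np.array(c["tvec"],float).ravel();return K,R,t
def ray(n,u,v,z):
    K,R,t=cam(n);o=-R.T@t;d=R.T@np.linalg.solve(K,[u,v,1.]);return o+d*(z-o[2])/d[2]
def proj(n,p):
    K,R,t=cam(n);q=K@(R@np.array(p)+t);return q[:2]/q[2]
def snap(n,f):
    im=cv2.cvtColor(vision.grab_frame(n),cv2.COLOR_RGB2BGR);cv2.imwrite("pics/"+f,im);return im
E
python3 - <<'E'
from h import *
snap("top","t0.png");snap("scene","s0.png")
for n in("top","scene"):K,R,t=cam(n);print(n,-R.T@t,K[0,0])
print(telemetry.observe())
E
```

```text
top [0.38688616 0.06982553 1.06387929] 389.7291407185495
scene [-0.48215669  0.9488612   0.6566131 ] 496.8821228476026
{'clock': 0.1, 'qpos': array([-1.1971624 ,  0.52194573, -0.03634204,  1.59993206,  0.02118191,
        1.02109466, -0.11282186]), 'qd': array([-0.00017862, -0.00301173,  0.00111311, -0.00232429, -0.00042238,
        0.00050045,  0.00070699]), 'joint_efforts': array([ 2.10062302e-03, -9.28483701e+01,  1.98386975e+00, -3.70532191e+01,
        1.81302888e-02,  5.44847280e-03, -9.36619290e-05]), 'position': array([0.26827016, 0.56417262, 0.2307953 ]), 'tool_rot': array([-1.52425743,  1.56980054, -1.96812133]), 'force': array([-0.19616715, -0.10135364,  0.50336223]), 'moment': array([-0.05304738, -0.06126841, -0.00811026]), 'grip_width': 0.08536244538739192}
```

View pics/t0.png

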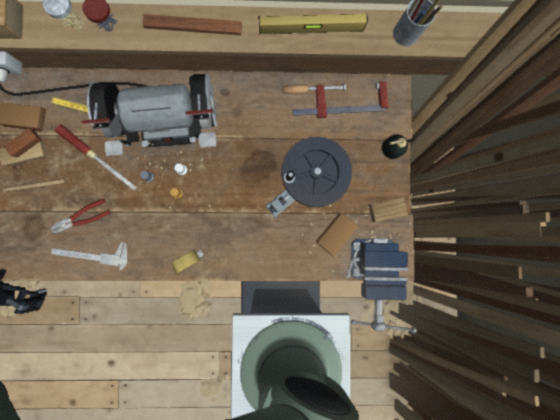

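View pics/s0.png

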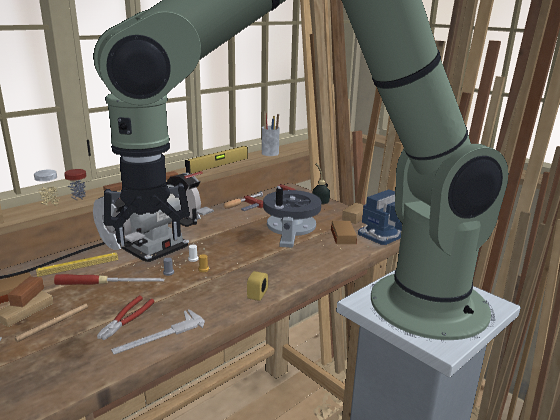

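Top view: wheel hub at (317,172), handle at (290,177), feeler post at (280,204). There are three marker-shaped things: grey (147,175), white (180,169) and yellow-orange (176,192). The last one fits "brass", so I'll confirm it in an enlarged crop and measure.

```bash
python3 - <<'E'
from h import *
im=cv2.imread("pics/t0.png")
a=cv2.resize(im[155:205,130:205],None,fx=5,fy=5,interpolation=cv2.INTER_CUBIC)
b=cv2.resize(im[130:220,260:360],None,fx=4,fy=4,interpolation=cv2.INTER_CUBIC)
c=np.zeros((360,780,3),np.uint8);c[:250,:375]=a;c[:360,380:780]=b
cv2.imwrite("pics/c0.png",c)
hsv=cv2.cvtColor(im,cv2.COLOR_BGR2HSV)
m=cv2.inRange(hsv,(12,150,120),(30,255,255));m[:155]=0;m[205:]=0;m[:,:130]=0;m[:,215:]=0
n,l,s,ce=cv2.connectedComponentsWithStats(m);print(s,ce)
# wheel disc: dark grey low-sat
g=cv2.inRange(hsv,(0,0,20),(180,90,110));g[:125]=0;g[220:]=0;g[:,:260]=0;g[:,:260]=0;g[:,365:]=0
g=cv2.morphologyEx(g,cv2.MORPH_OPEN,np.ones((3,3)))
cs=max(cv2.findContours(g,0,1)[0],key=cv2.contourArea)
print(cv2.minEnclosingCircle(cs),cv2.fitEllipse(cs))
(u,v),r=cv2.minEnclosingCircle(cs);print(ray("top",*cv2.fitEllipse(cs)[0],.086))
print("hub",ray("top",317.5,171.5,.096),"handle",ray("top",289.5,175,.147),"post",ray("top",281,202,.082))
print("brass",ray("top",176,190,.04),ray("top",176.,192.5,.02))
K,R,t=cam("top")
print("px/m",K[0,0]/.97)
E
```

```text
[[     0      0    560    420 235191]
 [   177    189      2      2      2]
 [   179    192      1      1      1]
 [   174    194      1      1      1]
 [   177    194      4      2      5]] [[279.50389683 209.5006314 ]
 [177.5        189.5       ]
 [179.         192.        ]
 [174.         194.        ]
 [178.2        194.4       ]]
((318.52642822265625, 169.6681671142578), 38.70077133178711) ((317.9699401855469, 170.8687286376953), (69.05224609375, 71.07722473144531), 163.5703125)
[ 0.5290331  -0.06249844  0.086     ]
hub [ 0.52597471 -0.05996091  0.096     ] handle [0.50966289 0.01348642 0.147     ] post [0.44957569 0.03077052 0.082     ]
brass [0.48179001 0.30398591 0.04      ] [0.47695879 0.30843711 0.02      ]
px/m 401.78261929747373
```

View pics/c0.png

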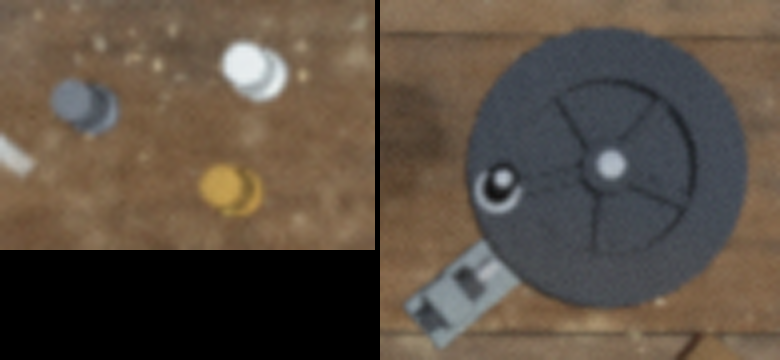

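The crop confirms the brass marker, with its top centre near (174.7,192). Next I'll work out the geometry precisely, cross-checked with the scene camera.

```bash
python3 - <<'E'
from h import *
from scipy.spatial.transform import Rotation as Ro
f=lambda x,y,ox,oy,s:((x+.5)/s-.5+ox,(y+.5)/s-.5+oy)
hub=ray("top",*f(231,163,260,130,4),.096);rim=ray("top",*f(228,166,260,130,4),.086)
col=ray("top",*f(117,190,260,130,4),.092);ht=ray("top",*f(122,178,260,130,4),.147)
e=ray("top",*f(42,328,260,130,4),.082);e2=ray("top",*f(122,262,260,130,4),.082)
br=ray("top",*f(225,187,130,155,5),.04);bf=ray("top",*f(239,193,130,155,5),.004)
for k in("hub","rim","col","ht","e","e2","br","bf"):print(k,globals()[k].round(4))
c=(hub+rim)/2
for p in(col,ht):d=(p-c)[:2];print("handle r,ang",np.hypot(*d),np.degrees(np.arctan2(d[1],d[0])))
for p in(e,e2):d=(p-c)[:2];print("post",np.hypot(*d),np.degrees(np.arctan2(d[1],d[0])))
d=(e-e2);print("bar ang",np.degrees(np.arctan2(d[1],d[0])))
for nm,p in(("hub",hub),("ht",ht),("br",br),("e",e)):print(nm,"scene px",proj("scene",p))
print(Ro.from_euler("xyz",telemetry.observe()["tool_rot"]).as_matrix().round(3))
s=cv2.imread("pics/s0.png");z=cv2.resize(s[170:285,150:340],None,fx=4,fy=4,interpolation=cv2.INTER_CUBIC);cv2.imwrite("pics/c1.png",z)
E
```

```text
hub [ 0.5288 -0.0596  0.096 ]
rim [ 0.5283 -0.0591  0.086 ]
col [0.5116 0.0117 0.092 ]
ht [0.5118 0.012  0.147 ]
e [0.4251 0.0581 0.082 ]
e2 [0.4672 0.0077 0.082 ]
br [0.4765 0.3075 0.04  ]
bf [0.4765 0.3083 0.004 ]
handle r,ang 0.07301235082090632 103.4082869896986
handle r,ang 0.07332617404651076 103.25862315648573
post 0.15655278561257926 131.38619066757073
post 0.09096021962846926 132.46525176443035
bar ang 129.89060326661559
hub scene px [291.55705415 195.8842391 ]
ht scene px [278.66124728 187.04350234]
br scene px [203.3429032  254.71923438]
e scene px [287.06415577 220.78455318]
[[-0.     0.429  0.903]
 [-0.001  0.903 -0.429]
 [-1.    -0.001  0.   ]]
```

View pics/c1.png

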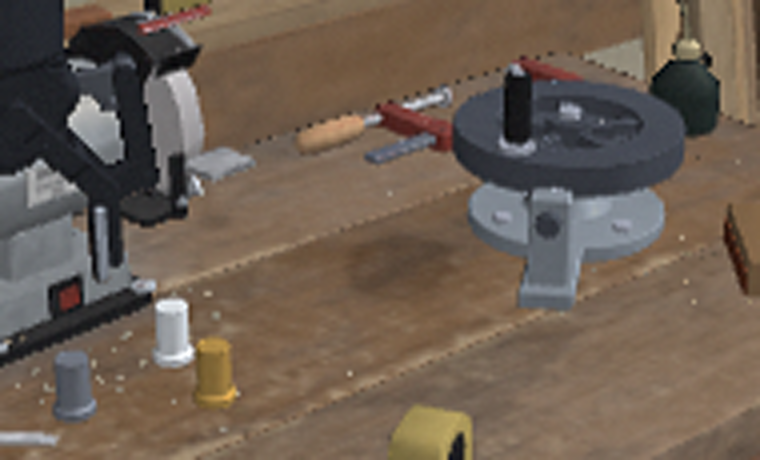

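The geometry is consistent: wheel axis (.5285,-.0594), handle (.5117,.0118), feeler direction about 131°, brass marker (.4765,.3077). I'll move above the handle now.

>>> play_rows:
  deltas:
    - [20,-46,0,0,0,0,60]
    - [20,-46,0,0,0,0,60]
    - [20,-46,0,0,0,0,60]
    - [20,-46,0,0,0,0,60]
    - [20,-46,0,0,0,0,60]
    - [20,-46,0,0,0,0,60]
    - [20,-46,0,0,0,0,60]
    - [20,-46,0,0,0,0,60]
  grip_force: 30

```text
clock: 1.1
position: [0.4287, 0.1948, 0.2312]
tool_rot: [-2.125, 1.571, -2.569]
force: [1.3, 0.1, -0.1]
grip_width: 0.06
```

>>> play_rows:
  deltas:
    - [20,-46,0,0,0,0,60]
    - [20,-46,0,0,0,0,60]
    - [20,-46,0,0,0,0,60]
    - [20,-46,0,0,0,0,60]
    - [0,0,0,0,0,0,60]

```text
clock: 1.72
position: [0.509, 0.0088, 0.231]
tool_rot: [-1.255, 1.57, -1.704]
force: [-0.4, 0.9, -0.7]
grip_width: 0.0599
```

>>> play_rows:
  deltas:
    - [3,3,-30,0,0,0,60]
    - [0,0,-30,0,0,0,60]
    - [0,0,-30,0,0,0,60]
    - [0,0,-31,0,0,0,60]
    - [0,0,0,0,0,0,60]
  grip_force: 20

```text
clock: 2.35
position: [0.51, 0.0159, 0.1088]
tool_rot: [-2.595, 1.567, -3.039]
force: [-0.3, 0.5, 0.2]
grip_width: 0.0599
```

>>> play_rows:
  deltas:
    - [0,0,0,0,0,0,30]
    - [0,0,0,0,0,0,15]
    - [0,0,0,0,0,0,15]
    - [0,0,0,0,0,0,15]
    - [0,0,0,0,0,0,15]
  grip_force: 20

```text
clock: 2.98
position: [0.5121, 0.0154, 0.1114]
tool_rot: [0.548, 1.569, 0.104]
force: [-0.5, -1.2, 9.1]
grip_width: 0.0195
```

```bash
cat >> h.py <<'E'
def arc(a0,step,n,r=73):
    a=a0+step*np.arange(n+1);p=np.round(r*np.c_[np.cos(a),np.sin(a)],1);return np.diff(p,axis=0).round(1)
E
python3 - <<'E'
from h import *
o=telemetry.observe();print(o["position"],o["force"],o["moment"])
d=arc(np.radians(103.3),-.1,64)
for i in range(0,64,2):print(i,d[i].tolist(),d[i+1].tolist())
E
```

```text
[0.5121399  0.01541839 0.11143285] [-0.51540756 -1.23497328  9.09361737] [-0.34885796  0.19652449 -0.05940371]
0 [7.2, 1.4] [7.3, 0.6]
2 [7.3, -0.2] [7.2, -0.8]
4 [7.1, -1.6] [7.0, -2.3]
6 [6.6, -2.9] [6.4, -3.7]
8 [5.9, -4.2] [5.5, -4.8]
10 [5.0, -5.3] [4.4, -5.8]
12 [3.9, -6.2] [3.2, -6.6]
14 [2.5, -6.8] [1.8, -7.1]
16 [1.1, -7.2] [0.4, -7.3]
18 [-0.3, -7.3] [-1.1, -7.2]
20 [-1.8, -7.1] [-2.5, -6.8]
22 [-3.1, -6.6] [-3.8, -6.2]
24 [-4.4, -5.9] [-5.0, -5.3]
26 [-5.5, -4.8] [-5.9, -4.3]
28 [-6.3, -3.7] [-6.6, -3.0]
30 [-7.0, -2.3] [-7.1, -1.6]
32 [-7.2, -0.9] [-7.3, -0.2]
34 [-7.3, 0.6] [-7.2, 1.3]
36 [-7.0, 2.0] [-6.8, 2.6]
38 [-6.5, 3.4] [-6.1, 4.0]
40 [-5.7, 4.5] [-5.2, 5.1]
42 [-4.7, 5.6] [-4.0, 6.1]
44 [-3.5, 6.4] [-2.8, 6.7]
46 [-2.1, 7.0] [-1.4, 7.2]
48 [-0.7, 7.3] [0.0, 7.2]
50 [0.8, 7.3] [1.5, 7.1]
52 [2.2, 7.0] [2.8, 6.7]
54 [3.6, 6.4] [4.1, 6.0]
56 [4.8, 5.6] [5.2, 5.0]
58 [5.8, 4.5] [6.1, 3.9]
60 [6.5, 3.3] [6.9, 2.6]
62 [7.0, 1.9] [7.2, 1.2]
```

>>> play_rows:
  deltas:
    - [7.2,1.4,0,0,0,0,15]
    - [7.3,0.6,0,0,0,0,15]

```text
clock: 3.22
position: [0.5267, 0.0166, 0.1114]
tool_rot: [0.052, 1.569, -0.392]
force: [-1.6, -7.9, 9.9]
grip_width: 0.0194
```

>>> play_rows:
  deltas:
    - [7.3,-0.2,0,0,0,0,15]
    - [7.2,-0.8,0,0,0,0,15]

```text
clock: 3.48
position: [0.5409, 0.0148, 0.1114]
tool_rot: [-0.502, 1.569, -0.947]
force: [-3.8, -12.5, 11.2]
grip_width: 0.0193
```

>>> play_rows:
  deltas:
    - [7.1,-1.6,0,0,0,0,15]
    - [7.0,-2.3,0,0,0,0,15]

```text
clock: 3.72
position: [0.5545, 0.0103, 0.1114]
tool_rot: [-1.103, 1.569, -1.549]
force: [-7.4, -14.2, 15.0]
grip_width: 0.0192
```

>>> play_rows:
  deltas:
    - [6.6,-2.9,0,0,0,0,15]
    - [6.4,-3.7,0,0,0,0,15]

```text
clock: 3.98
position: [0.5668, 0.0032, 0.1113]
tool_rot: [-1.58, 1.568, -2.026]
force: [-11.9, -15.4, 17.6]
grip_width: 0.0192
```

The force is almost purely radial, about 19 N at roughly 6 N/mm, so my circle is about 3 mm too far out. The tangential drag is only about 2 N. I'll shift inward and recompute the arc from the measured handle angle.

```bash
python3 - <<'E'
from h import *
d=arc(np.radians(54.8),-.1,50)
for i in range(0,50,2):print(i,d[i].tolist(),d[i+1].tolist())
E
```

```text
0 [5.7, -4.5] [5.3, -5.1]
2 [4.7, -5.5] [4.2, -6.0]
4 [3.5, -6.4] [2.9, -6.7]
6 [2.2, -7.0] [1.5, -7.1]
8 [0.8, -7.3] [0.0, -7.3]
10 [-0.7, -7.2] [-1.4, -7.2]
12 [-2.1, -7.0] [-2.8, -6.7]
14 [-3.4, -6.5] [-4.1, -6.0]
16 [-4.7, -5.6] [-5.2, -5.1]
18 [-5.7, -4.6] [-6.1, -4.0]
20 [-6.5, -3.3] [-6.7, -2.7]
22 [-7.1, -2.0] [-7.1, -1.3]
24 [-7.3, -0.6] [-7.3, 0.2]
26 [-7.2, 0.9] [-7.2, 1.6]
28 [-6.9, 2.3] [-6.6, 3.0]
30 [-6.4, 3.7] [-5.9, 4.2]
32 [-5.5, 4.8] [-4.9, 5.4]
34 [-4.4, 5.8] [-3.8, 6.2]
36 [-3.2, 6.6] [-2.5, 6.9]
38 [-1.8, 7.0] [-1.0, 7.3]
40 [-0.4, 7.2] [0.4, 7.3]
42 [1.1, 7.2] [1.8, 7.1]
44 [2.5, 6.9] [3.2, 6.5]
46 [3.8, 6.2] [4.5, 5.8]
48 [4.9, 5.4] [5.5, 4.8]
```

>>> play_rows:
  deltas:
    - [-1.8,-2.5,1.5,0,0,0,15]
    - [0,0,0,0,0,0,15]

```text
clock: 4.22
position: [0.5652, 0.0037, 0.1117]
tool_rot: [-3.042, 1.57, 2.798]
force: [0.8, 0.1, -8.8]
grip_width: 0.0191
```

>>> play_rows:
  deltas:
    - [5.7,-4.5,-0.5,0,0,0,15]
    - [5.3,-5.1,0,0,0,0,15]

```text
clock: 4.47
position: [0.5772, -0.0065, 0.1116]
tool_rot: [0.294, 1.57, -0.15]
force: [-2.4, -1.3, 1.5]
grip_width: 0.0196
```

>>> play_rows:
  deltas:
    - [4.7,-5.5,0,0,0,0,15]
    - [4.2,-6.0,0,0,0,0,15]

```text
clock: 4.72
position: [0.5862, -0.0181, 0.1116]
tool_rot: [0.45, 1.57, 0.006]
force: [-2.4, -1.6, 4.6]
grip_width: 0.0194
```

>>> play_rows:
  deltas:
    - [3.5,-6.4,0,0,0,0,15]
    - [2.9,-6.7,0,0,0,0,15]

```text
clock: 4.97
position: [0.5925, -0.0311, 0.1115]
tool_rot: [0.629, 1.57, 0.185]
force: [-2.0, 1.3, 6.0]
grip_width: 0.0194
```

>>> play_rows:
  deltas:
    - [2.2,-7.0,0,0,0,0,15]
    - [1.5,-7.1,0,0,0,0,15]

```text
clock: 5.22
position: [0.5962, -0.0452, 0.1115]
tool_rot: [0.637, 1.57, 0.194]
force: [-1.1, 0.8, 6.7]
grip_width: 0.0193
```

>>> play_rows:
  deltas:
    - [0.8,-7.3,0,0,0,0,15]
    - [0.0,-7.3,0,0,0,0,15]

```text
clock: 5.48
position: [0.5971, -0.0598, 0.1116]
tool_rot: [0.607, 1.57, 0.163]
force: [-0.3, 0.5, 5.1]
grip_width: 0.0193
```

>>> play_rows:
  deltas:
    - [-0.7,-7.2,0,0,0,0,15]
    - [-1.4,-7.2,0,0,0,0,15]

```text
clock: 5.72
position: [0.595, -0.0743, 0.1116]
tool_rot: [0.426, 1.57, -0.018]
force: [0.9, 0.6, 5.1]
grip_width: 0.0194
```

>>> play_rows:
  deltas:
    - [-2.1,-7.0,0,0,0,0,15]
    - [-2.8,-6.7,0,0,0,0,15]

```text
clock: 5.98
position: [0.5899, -0.0881, 0.1115]
tool_rot: [0.324, 1.57, -0.12]
force: [1.7, -0.1, 5.4]
grip_width: 0.0192
```

>>> play_rows:
  deltas:
    - [-3.4,-6.5,0,0,0,0,15]
    - [-4.1,-6.0,0,0,0,0,15]

```text
clock: 6.22
position: [0.5823, -0.1007, 0.1116]
tool_rot: [0.248, 1.57, -0.196]
force: [0.9, 0.6, 6.1]
grip_width: 0.0194
```

>>> play_rows:
  deltas:
    - [-4.7,-5.6,0,0,0,0,15]
    - [-5.2,-5.1,0,0,0,0,15]

```text
clock: 6.48
position: [0.5723, -0.1114, 0.1115]
tool_rot: [0.149, 1.57, -0.295]
force: [1.2, -0.5, 4.7]
grip_width: 0.0196
```

>>> play_rows:
  deltas:
    - [-5.7,-4.6,0,0,0,0,15]
    - [-6.1,-4.0,0,0,0,0,15]

```text
clock: 6.72
position: [0.5605, -0.12, 0.1116]
tool_rot: [0.18, 1.57, -0.264]
force: [1.7, 0.4, 5.8]
grip_width: 0.0192
```

>>> play_rows:
  deltas:
    - [-6.5,-3.3,0,0,0,0,15]
    - [-6.7,-2.7,0,0,0,0,15]

```text
clock: 6.98
position: [0.5472, -0.1259, 0.1115]
tool_rot: [0.15, 1.57, -0.294]
force: [0.5, 1.1, 6.8]
grip_width: 0.0191
```

>>> play_rows:
  deltas:
    - [-7.1,-2.0,0,0,0,0,15]
    - [-7.1,-1.3,0,0,0,0,15]

```text
clock: 7.22
position: [0.533, -0.1291, 0.1115]
tool_rot: [0.191, 1.57, -0.253]
force: [1.3, 1.0, 7.8]
grip_width: 0.0194
```

>>> play_rows:
  deltas:
    - [-7.3,-0.6,0,0,0,0,15]
    - [-7.3,0.2,0,0,0,0,15]

```text
clock: 7.48
position: [0.5184, -0.1295, 0.1115]
tool_rot: [0.188, 1.57, -0.256]
force: [1.1, 1.5, 6.7]
grip_width: 0.0189
```

>>> play_rows:
  deltas:
    - [-7.2,0.9,0,0,0,0,15]
    - [-7.2,1.6,0,0,0,0,15]

```text
clock: 7.72
position: [0.504, -0.1269, 0.1115]
tool_rot: [0.245, 1.57, -0.199]
force: [1.7, 0.8, 5.8]
grip_width: 0.0194
```

>>> play_rows:
  deltas:
    - [-6.9,2.3,0,0,0,0,15]
    - [-6.6,3.0,0,0,0,0,15]

```text
clock: 7.98
position: [0.4905, -0.1216, 0.1115]
tool_rot: [0.246, 1.57, -0.198]
force: [1.7, 1.3, 5.4]
grip_width: 0.0194
```

>>> play_rows:
  deltas:
    - [-6.4,3.7,0,0,0,0,15]
    - [-5.9,4.2,0,0,0,0,15]

```text
clock: 8.22
position: [0.4783, -0.1136, 0.1115]
tool_rot: [0.254, 1.57, -0.19]
force: [2.5, 1.1, 5.3]
grip_width: 0.019
```

>>> play_rows:
  deltas:
    - [-5.5,4.8,0,0,0,0,15]
    - [-4.9,5.4,0,0,0,0,15]

```text
clock: 8.48
position: [0.4683, -0.1037, 0.1116]
tool_rot: [0.022, 1.569, -0.422]
force: [7.3, -5.2, 2.7]
grip_width: 0.0195
```

The drag has risen to about 8.7 N tangential at handle angle 220°. I'll map it in fine steps.

```bash
python3 - <<'E'
from h import *
d=arc(np.radians(219.9),-.05,12)
print(d.tolist())
E
```

```text
[[-2.3, 2.8], [-2.1, 3.0], [-2.0, 3.1], [-1.8, 3.1], [-1.6, 3.3], [-1.5, 3.3], [-1.4, 3.4], [-1.1, 3.5], [-1.0, 3.5], [-0.8, 3.6], [-0.6, 3.6], [-0.5, 3.6]]
```

>>> play_rows:
  deltas:
    - [-2.3,2.8,0,0,0,0,15]

```text
clock: 8.6
position: [0.4659, -0.1009, 0.1116]
tool_rot: [0.004, 1.569, -0.44]
force: [5.7, -6.0, 0.4]
grip_width: 0.0191
```

>>> play_rows:
  deltas:
    - [-2.1,3.0,0,0,0,0,15]

```text
clock: 8.72
position: [0.464, -0.0982, 0.1115]
tool_rot: [-0.063, 1.568, -0.508]
force: [6.1, -6.6, 1.8]
grip_width: 0.0191
```

>>> play_rows:
  deltas:
    - [-2.0,3.1,0,0,0,0,15]

```text
clock: 8.85
position: [0.462, -0.0951, 0.1115]
tool_rot: [-0.065, 1.568, -0.51]
force: [5.5, -6.5, 1.5]
grip_width: 0.0193
```

>>> play_rows:
  deltas:
    - [-1.8,3.1,0,0,0,0,15]

```text
clock: 8.98
position: [0.4601, -0.092, 0.1115]
tool_rot: [-0.066, 1.569, -0.51]
force: [5.2, -5.4, 3.8]
grip_width: 0.0194
```

>>> play_rows:
  deltas:
    - [-1.6,3.3,0,0,0,0,15]

```text
clock: 9.1
position: [0.4584, -0.0885, 0.1115]
tool_rot: [-0.048, 1.569, -0.492]
force: [3.0, -4.9, 4.8]
grip_width: 0.0194
```

>>> play_rows:
  deltas:
    - [-1.5,3.3,0,0,0,0,15]

```text
clock: 9.22
position: [0.4568, -0.085, 0.1115]
tool_rot: [-0.023, 1.569, -0.467]
force: [3.0, -2.7, 5.3]
grip_width: 0.0193
```

>>> play_rows:
  deltas:
    - [-1.4,3.4,0,0,0,0,15]

```text
clock: 9.35
position: [0.4553, -0.0814, 0.1115]
tool_rot: [0.077, 1.57, -0.367]
force: [3.1, -1.5, 5.7]
grip_width: 0.0195
```

>>> play_rows:
  deltas:
    - [-1.1,3.5,0,0,0,0,15]

```text
clock: 9.48
position: [0.4542, -0.0778, 0.1115]
tool_rot: [0.219, 1.57, -0.225]
force: [1.8, -1.5, 6.8]
grip_width: 0.0195
```

>>> play_rows:
  deltas:
    - [-1.0,3.5,0,0,0,0,15]

```text
clock: 9.6
position: [0.4532, -0.0742, 0.1115]
tool_rot: [0.275, 1.57, -0.169]
force: [2.7, -0.1, 5.6]
grip_width: 0.0197
```

>>> play_rows:
  deltas:
    - [-0.8,3.6,0,0,0,0,15]

```text
clock: 9.72
position: [0.4524, -0.0706, 0.1115]
tool_rot: [0.272, 1.57, -0.172]
force: [1.9, -0.7, 6.0]
grip_width: 0.0191
```

Now the reverse pass (CCW) with the same steps, so I can find the centre by symmetry.

>>> play_rows:
  deltas:
    - [0.8,-3.6,0,0,0,0,15]
    - [1.0,-3.5,0,0,0,0,15]

```text
clock: 9.98
position: [0.4541, -0.0776, 0.1115]
tool_rot: [0.64, 1.57, 0.197]
force: [1.6, 2.2, 8.0]
grip_width: 0.0195
```

>>> play_rows:
  deltas:
    - [1.1,-3.5,0,0,0,0,15]

```text
clock: 10.1
position: [0.4552, -0.0811, 0.1115]
tool_rot: [0.747, 1.57, 0.303]
force: [1.3, 3.3, 7.4]
grip_width: 0.0196
```

>>> play_rows:
  deltas:
    - [1.4,-3.4,0,0,0,0,15]

```text
clock: 10.22
position: [0.4564, -0.0842, 0.1115]
tool_rot: [1.691, 1.57, 1.247]
force: [-0.4, 5.5, 10.2]
grip_width: 0.0197
```

>>> play_rows:
  deltas:
    - [1.5,-3.3,0,0,0,0,15]

```text
clock: 10.35
position: [0.4578, -0.0873, 0.1114]
tool_rot: [2.269, 1.57, 1.825]
force: [-1.4, 7.1, 12.4]
grip_width: 0.0192
```

>>> play_rows:
  deltas:
    - [1.6,-3.3,0,0,0,0,15]

```text
clock: 10.48
position: [0.4593, -0.0904, 0.1115]
tool_rot: [2.418, 1.57, 1.975]
force: [-2.1, 8.3, 11.5]
grip_width: 0.0191
```

>>> play_rows:
  deltas:
    - [1.8,-3.1,0,0,0,0,15]

```text
clock: 10.6
position: [0.4609, -0.0934, 0.1114]
tool_rot: [2.608, 1.569, 2.165]
force: [-3.0, 8.8, 13.8]
grip_width: 0.0197
```

>>> play_rows:
  deltas:
    - [2.0,-3.1,0,0,0,0,15]

```text
clock: 10.72
position: [0.4628, -0.0964, 0.1114]
tool_rot: [2.706, 1.569, 2.263]
force: [-3.0, 8.8, 14.0]
grip_width: 0.0195
```

>>> play_rows:
  deltas:
    - [2.1,-3.0,0,0,0,0,15]

```text
clock: 10.85
position: [0.4649, -0.0995, 0.1114]
tool_rot: [2.745, 1.569, 2.302]
force: [-3.2, 8.3, 13.5]
grip_width: 0.0193
```

>>> play_rows:
  deltas:
    - [2.3,-2.8,0,0,0,0,15]

```text
clock: 10.98
position: [0.4672, -0.1024, 0.1114]
tool_rot: [2.819, 1.569, 2.376]
force: [-3.7, 6.4, 13.9]
grip_width: 0.0193
```

>>> play_rows:
  deltas:
    - [2.4,-2.7,0,0,0,0,15]

```text
clock: 11.1
position: [0.4696, -0.1053, 0.1114]
tool_rot: [2.88, 1.57, 2.436]
force: [-4.5, 4.9, 13.2]
grip_width: 0.0191
```

>>> play_rows:
  deltas:
    - [2.5,-2.6,0,0,0,0,15]

```text
clock: 11.22
position: [0.4722, -0.1081, 0.1115]
tool_rot: [2.922, 1.57, 2.478]
force: [-1.7, 2.7, 11.5]
grip_width: 0.0194
```

>>> play_rows:
  deltas:
    - [2.7,-2.4,0,0,0,0,15]

```text
clock: 11.35
position: [0.475, -0.1107, 0.1115]
tool_rot: [2.965, 1.57, 2.521]
force: [-2.0, 1.3, 11.0]
grip_width: 0.0192
```

>>> play_rows:
  deltas:
    - [2.8,-2.3,0,0,0,0,15]

```text
clock: 11.48
position: [0.4779, -0.1132, 0.1115]
tool_rot: [-2.992, 1.571, 2.847]
force: [-0.0, 0.2, 10.8]
grip_width: 0.0196
```

```bash
python3 - <<'E'
import numpy as np
cw=np.array([[.4783,-.1136,2.5,1.1],[.4683,-.1037,7.3,-5.2],[.4659,-.1009,5.7,-6],[.464,-.0982,6.1,-6.6],[.462,-.0951,5.5,-6.5],[.4601,-.092,5.2,-5.4],[.4584,-.0885,3,-4.9],[.4568,-.085,3,-2.7],[.4553,-.0814,3.1,-1.5],[.4542,-.0778,1.8,-1.5],[.4532,-.0742,2.7,-.1]])
cc=np.array([[.4541,-.0776,1.6,2.2],[.4552,-.0811,1.3,3.3],[.4564,-.0842,-.4,5.5],[.4578,-.0873,-1.4,7.1],[.4593,-.0904,-2.1,8.3],[.4609,-.0934,-3,8.8],[.4628,-.0964,-3,8.8],[.4649,-.0995,-3.2,8.3],[.4672,-.1024,-3.7,6.4],[.4696,-.1053,-4.5,4.9],[.4722,-.1081,-1.7,2.7],[.475,-.1107,-2,1.3],[.4779,-.1132,0,.2]])
C=np.array([.5247,-.0566])
for s,A in((-1,cw),(1,cc)):
  d=A[:,:2]-C;a=np.arctan2(d[:,1],d[:,0])%(2*np.pi)
  f=-s*(-np.sin(a)*A[:,2]+np.cos(a)*A[:,3])
  print(np.c_[a,np.hypot(*d.T)*1e3,f].round(2).tolist())
  w=np.clip(f-1.5,0,None);print("centroid",(a*w).sum()/w.sum())
E
```

```text
[[4.03, 73.5, 1.24], [3.84, 73.48, 8.67], [3.79, 73.62, 8.22], [3.74, 73.59, 8.89], [3.69, 73.58, 8.42], [3.64, 73.66, 7.23], [3.59, 73.58, 5.72], [3.54, 73.6, 3.65], [3.48, 73.7, 2.46], [3.43, 73.62, 1.95], [3.38, 73.63, 0.74]]
centroid 3.70875577198395
[[3.43, 73.66, 1.65], [3.48, 73.69, 2.68], [3.53, 73.67, 5.25], [3.57, 73.61, 7.04], [3.62, 73.62, 8.34], [3.66, 73.65, 9.12], [3.71, 73.59, 9.02], [3.76, 73.6, 8.61], [3.81, 73.51, 7.31], [3.87, 73.54, 6.65], [3.92, 73.54, 3.12], [3.97, 73.46, 2.35], [4.02, 73.44, 0.13]]
centroid 3.7030239709597272
```

The middle is at handle angle about 3.71 rad, symmetric in both directions. I'll bring the handle to (.4627,-.0962).

>>> play_rows:
  deltas:
    - [-2.8,2.3,0,0,0,0,15]
    - [-2.7,2.4,0,0,0,0,15]
    - [-2.5,2.6,0,0,0,0,15]
    - [-2.4,2.7,0,0,0,0,15]
    - [-2.3,2.8,0,0,0,0,15]
    - [-2.1,3.0,0,0,0,0,15]
    - [-1.3,2.0,0,0,0,0,15]
    - [0,0,0,0,0,0,15]

```text
clock: 12.48
position: [0.4622, -0.0954, 0.1115]
tool_rot: [0.235, 1.57, -0.209]
force: [1.4, 0.4, 7.8]
grip_width: 0.0195
```

>>> play_rows:
  deltas:
    - [0,0,0,0,0,0,15]
    - [0,0,0,0,0,0,15]

```text
clock: 12.72
position: [0.4621, -0.0953, 0.1115]
tool_rot: [0.581, 1.57, 0.137]
force: [0.7, 0.6, 9.5]
grip_width: 0.0193
```

>>> play_rows:
  deltas:
    - [0,0,0,0,0,0,26]
    - [0,0,0,0,0,0,40]
    - [0,0,0,0,0,0,50]
    - [0,0,0,0,0,0,50]

```text
clock: 13.22
position: [0.4619, -0.0954, 0.1112]
tool_rot: [-2.524, 1.571, -2.967]
force: [0.3, -0.7, -0.6]
grip_width: 0.05
```

>>> play_rows:
  deltas:
    - [0,0,25,0,0,0,50]
    - [0,0,40,0,0,0,50]
    - [0,0,40,0,0,0,50]
    - [0,0,0,0,0,0,50]

```text
clock: 13.72
position: [0.4632, -0.0956, 0.2187]
tool_rot: [0.402, 1.566, -0.042]
force: [0.1, -0.5, -0.5]
grip_width: 0.0501
```

```bash
python3 - <<'E'
from h import *
o=telemetry.observe();print(o["position"],o["qpos"])
b=np.array([.4765,.3077,.1]);print((b-o["position"])*1e3)
E
```

```text
[ 0.46315955 -0.0955524   0.21871785] [-0.04398458  0.29759781  0.15028579  2.01121628 -0.05975322  0.83233909
  1.26661765]
[  13.34045468  403.25240453 -118.71785483]
```

>>> play_rows:
  deltas:
    - [1.7,50.4,0,0,0,0,42]
    - [1.7,50.4,0,0,0,0,42]
    - [1.7,50.4,0,0,0,0,42]
    - [1.7,50.4,0,0,0,0,42]
    - [1.7,50.4,0,0,0,0,42]
    - [1.7,50.4,0,0,0,0,42]
    - [1.7,50.4,0,0,0,0,42]
    - [1.7,50.4,0,0,0,0,42]

```text
clock: 14.72
position: [0.4751, 0.3093, 0.2154]
tool_rot: [-2.08, 1.57, -2.524]
force: [0.8, -0.1, 1.2]
grip_width: 0.0419
```

>>> play_rows:
  deltas:
    - [0,0,-60,0,0,0,42]
    - [0,0,-55,0,0,0,42]
    - [0,0,0,0,0,0,42]
    - [0,0,0,0,0,0,42]

```text
clock: 15.22
position: [0.4762, 0.3081, 0.1027]
tool_rot: [1.065, 1.57, 0.621]
force: [0.1, 1.3, 0.3]
grip_width: 0.0421
```

```bash
python3 - <<'E'
from h import *
o=telemetry.observe();print(o["position"],o["qd"])
s=snap("scene","s1.png");t=snap("top","t1.png")
a=cv2.resize(s[150:290,130:330],None,fx=3,fy=3,interpolation=cv2.INTER_CUBIC);cv2.imwrite("pics/c2.png",a)
E
```

```text
[0.47620081 0.3080798  0.1027267 ] [ 2.28967108e-04 -2.93931379e-02 -1.96271601e-06 -8.13886075e-03
  1.00461093e-03 -4.53014172e-03 -3.67052199e-04]
```

View pics/c2.png

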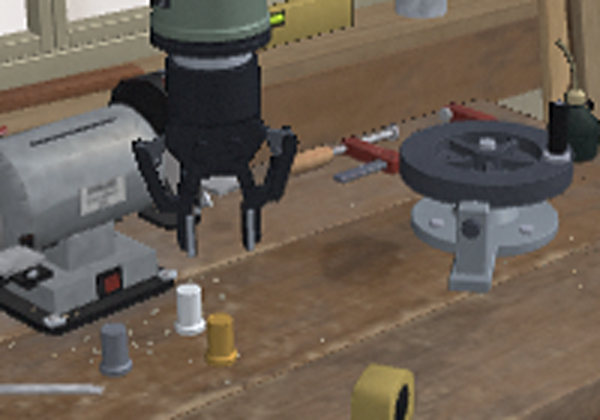

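The gripper is centred above the brass marker at crop (220,338), and the handle now stands at the wheel's right (558,125). I'll descend and grasp.

>>> play_rows:
  deltas:
    - [0,0,-30,0,0,0,42]
    - [0,0,-30,0,0,0,42]
    - [0,0,-20,0,0,0,42]
    - [0,0,-14,0,0,0,42]
    - [0,0,0,0,0,0,42]
    - [0,0,0,0,0,0,42]

```text
clock: 16.08
position: [0.4761, 0.3082, 0.0083]
tool_rot: [1.082, 1.569, 0.638]
force: [0.2, 0.1, 0.0]
grip_width: 0.042
```

>>> play_rows:
  deltas:
    - [0,0,0,0,0,0,25]
    - [0,0,0,0,0,0,15]
    - [0,0,0,0,0,0,15]
    - [0,0,0,0,0,0,15]
  grip_force: 25

```text
clock: 16.58
position: [0.4761, 0.3083, 0.0082]
tool_rot: [1.142, 1.569, 0.698]
force: [-0.2, 0.4, 7.0]
grip_width: 0.0204
```

>>> play_rows:
  deltas:
    - [0,0,20,0,0,0,15]
    - [0,0,40,0,0,0,15]
    - [0,0,40,0,0,0,15]
    - [0,0,30,0,0,0,15]
    - [0,0,0,0,0,0,15]

```text
clock: 17.2
position: [0.4766, 0.3085, 0.1407]
tool_rot: [1.107, 1.566, 0.663]
force: [0.3, -0.1, -1.9]
grip_width: 0.0205
```

>>> play_rows:
  deltas:
    - [0.5,-40,0,0,0,0,15]
    - [0.5,-40,0,0,0,0,15]
    - [0.5,-40,0,0,0,0,15]
    - [0.5,-40,0,0,0,0,15]
    - [0.5,-40,0,0,0,0,15]
    - [0.5,-40,0,0,0,0,15]
    - [0.5,-40,0,0,0,0,15]
    - [0.5,-32,0,0,0,0,15]

```text
clock: 18.2
position: [0.4791, -0.0059, 0.1374]
tool_rot: [-2.183, 1.57, -2.627]
force: [1.1, -1.0, -1.1]
grip_width: 0.0207
```

>>> play_rows:
  deltas:
    - [0,0,0,0,0,0,15]
    - [0,0,0,0,0,0,15]

```text
clock: 18.45
position: [0.4794, -0.0037, 0.1373]
tool_rot: [2.668, 1.57, 2.224]
force: [-0.3, 0.5, -0.7]
grip_width: 0.0209
```

```bash
python3 - <<'E'
from h import *
o=telemetry.observe();print(o["position"],o["force"],o["grip_width"])
s=snap("scene","s2.png");t=snap("top","t2.png")
c=np.zeros((480,800,3),np.uint8)
c[:480,:400]=cv2.resize(s[150:270,230:330],None,fx=4,fy=4,interpolation=cv2.INTER_CUBIC)
c[:360,400:]=cv2.resize(t[130:220,260:360],None,fx=4,fy=4,interpolation=cv2.INTER_CUBIC)
cv2.imwrite("pics/c3.png",c)
E
```

```text
[ 0.47940704 -0.00368571  0.13734764] [-0.31532513  0.52594622 -0.7305851 ] 0.02085833955400876
```

View pics/c3.png

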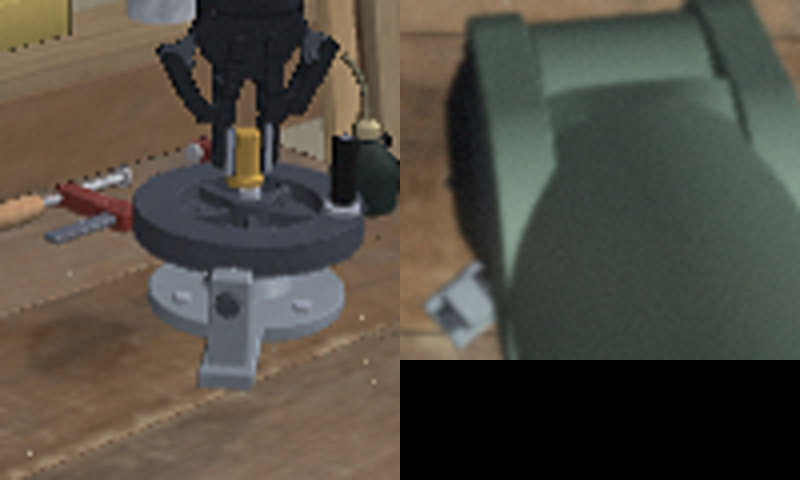

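```bash
python3 - <<'E'
from h import *
C=np.array([.5285,-.0594])
for a in(127,131,135):
  u=np.array([np.cos(np.radians(a)),np.sin(np.radians(a))])
  print(a,"mark",C+.073*u,[proj("scene",[*(C+r*u),.082]).round(1).tolist() for r in(.121,.132,.143)],"bar end",proj("scene",[*(C+.147*u),.012]).round(1))
u=(np.array([.4782,-.0942])-C);print(np.degrees(np.arctan2(u[1],u[0])))
o=telemetry.observe()["position"];print(proj("scene",[o[0],o[1],o[2]-.008]))
E
```

```text
127 mark [ 0.4845675  -0.00109961] [[285.0, 215.5], [284.3, 217.0], [283.7, 218.5]] bar end [282.8 241.3]
131 mark [ 0.48060769 -0.0043062 ] [[287.9, 215.7], [287.5, 217.3], [287.2, 218.8]] bar end [286.3 241.6]
135 mark [ 0.4768812 -0.0077812] [[290.8, 215.9], [290.7, 217.4], [290.7, 219.0]] bar end [289.9 241.8]
-145.32261994958762
[289.85278863 194.56067565]
```

>>> play_rows:
  deltas:
    - [0.5,0,-15,0,0,0,15]
    - [0,0,-15,0,0,0,15]
    - [0,0,-8,0,0,0,15]
    - [0,0,0,0,0,0,15]
    - [0,0,0,0,0,0,15]

```text
clock: 19.18
position: [0.4802, -0.0042, 0.0994]
tool_rot: [0.389, 1.571, -0.055]
force: [0.4, 0.3, -1.2]
grip_width: 0.0204
```

The post projects at 131°, confirming the mark place. I'll lower gently to contact.

>>> play_rows:
  deltas:
    - [0,0,-2,0,0,0,15]
    - [0,0,-2,0,0,0,15]
    - [0,0,0,0,0,0,15]

```text
clock: 19.55
position: [0.48, -0.0042, 0.0952]
tool_rot: [-2.176, 1.571, -2.62]
force: [0.4, -0.5, -1.0]
grip_width: 0.0203
```

>>> play_rows:
  deltas:
    - [0,0,-1,0,0,0,15]
    - [0,0,0,0,0,0,15]

```text
clock: 19.8
position: [0.4801, -0.0041, 0.0943]
tool_rot: [-1.967, 1.571, -2.411]
force: [-0.0, 0.6, -0.6]
grip_width: 0.0207
```

>>> play_rows:
  deltas:
    - [0,0,-0.6,0,0,0,15]
    - [0,0,0,0,0,0,15]

```text
clock: 20.05
position: [0.4802, -0.0041, 0.0941]
tool_rot: [0.664, 1.57, 0.22]
force: [-2.9, -0.5, 9.9]
grip_width: 0.0204
```

>>> play_rows:
  deltas:
    - [0,0,-0.6,0,0,0,15]
    - [0,0,0,0,0,0,15]

```text
clock: 20.3
position: [0.4803, -0.0041, 0.094]
tool_rot: [0.709, 1.57, 0.265]
force: [-7.4, 0.6, 23.4]
grip_width: 0.0206
```

Contact made. I'll relieve the load, then open.

>>> play_rows:
  deltas:
    - [0,0,0.9,0,0,0,15]
    - [0,0,0,0,0,0,15]

```text
clock: 20.55
position: [0.4802, -0.0042, 0.0941]
tool_rot: [0.433, 1.57, -0.01]
force: [-1.3, -0.1, 6.1]
grip_width: 0.0209
```

>>> play_rows:
  deltas:
    - [0,0,0,0,0,0,24]
    - [0,0,0,0,0,0,30]
    - [0,0,0,0,0,0,38]
    - [0,0,0,0,0,0,38]

```text
clock: 21.05
position: [0.4801, -0.0042, 0.0939]
tool_rot: [-2.373, 1.571, -2.817]
force: [-0.4, 0.0, -0.7]
grip_width: 0.0379
```

>>> play_rows:
  deltas:
    - [0,0,15,0,0,0,38]
    - [0,0,30,0,0,0,38]
    - [0,0,50,0,0,0,38]
    - [0,0,50,0,0,0,38]
    - [-3,50,0,0,0,0,38]
    - [-3,50,0,0,0,0,38]
    - [-3,50,0,0,0,0,38]
    - [-3,50,0,0,0,0,38]

```text
clock: 22.05
position: [0.4678, 0.1973, 0.2402]
tool_rot: [0.77, 1.57, 0.326]
force: [1.7, -0.2, -0.0]
grip_width: 0.0381
```

>>> play_rows:
  deltas:
    - [-3,50,0,0,0,0,38]
    - [-3,50,0,0,0,0,38]
    - [-3,50,0,0,0,0,38]
    - [0,0,0,0,0,0,38]

```text
clock: 22.55
position: [0.4576, 0.3495, 0.2397]
tool_rot: [2.211, 1.569, 1.772]
force: [0.5, -0.7, 0.2]
grip_width: 0.038
```

```bash
python3 - <<'E'
from h import *
s=snap("scene","s3.png");t=snap("top","t3.png")
c=np.zeros((480,800,3),np.uint8)
c[:480,:400]=cv2.resize(s[150:270,230:330],None,fx=4,fy=4,interpolation=cv2.INTER_CUBIC)
c[:360,400:]=cv2.resize(t[130:220,260:360],None,fx=4,fy=4,interpolation=cv2.INTER_CUBIC)
cv2.imwrite("pics/c4.png",c)
E
```

```text
(no output)
```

View pics/c4.png

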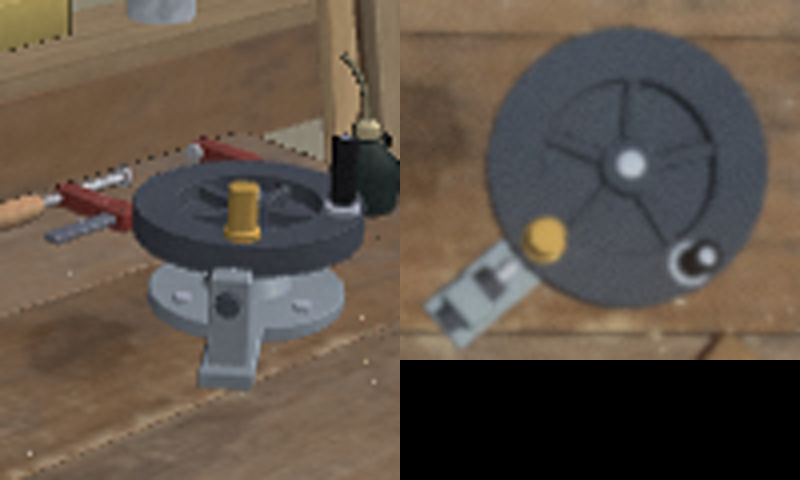

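```bash
python3 - <<'E'
from h import *
f=lambda x,y:((x+.5)/4-.5+260,(y+.5)/4-.5+130)
C=np.array([.5285,-.0594])
for n,x,y,z in(("handle",306,256,.147),("collar",291,264,.093),("marker",146,238,.126)):
  p=ray("top",*f(x,y),z)[:2];d=p-C;print(n,p,np.hypot(*d),np.arctan2(d[1],d[0])%(2*np.pi),(p-[.4806,-.0043])*1e3)
E
```

```text
handle [ 0.46624639 -0.09747287] 0.07297297683049454 3.6904810629494778 [-14.35361209 -93.17286605]
collar [ 0.46580933 -0.09784076] 0.07353783001617971 3.691648090208575 [-14.79067246 -93.54076001]
marker [ 0.47824422 -0.00397742] 0.07481513962367062 2.3073416222087104 [-2.3557759   0.32257758]
```

The handle is at 3.69 rad, against a spot middle of about 3.71. The marker stands upright 2.4 mm from the mark point, and the arm is clear. Handing in.

```bash
python3 -c "
from workcell import workorder;print(workorder.job_done())"
```

```text
the job is handed in; nothing more can be done
None
```

The wheel stands with its tight spot at the feeler, and the brass marker stands on the rim in front of it. I handed the job in at about 23 s of the 72 s allowed; no verdict is reported.

- **Finding the spot:** I held the handle lightly and carried it round. The tangential drag rose from about 1 N to about 9 N. Passes in both directions put the middle at a handle angle of about 3.71 rad.
- **Final check of the wheel:** the last pictures show the handle at 3.69 rad, about 0.02 rad off the middle and well within the 0.2 rad allowed. I could not read the pressing force on the feeler directly.
- **Final check of the marker:** it stands upright about 2.4 mm from the mark place (18 mm allowed). I let go of it and moved the arm clear.
- **What went off plan:** my first arc was about 3 mm too wide and put a radial force of about 19 N on the handle, so I corrected the circle. Setting the marker down reached about 23 N for a moment, against the 60 N limit, and I eased it before letting go.

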